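# Daily cavity check of the tympanometer probe

### The arm

A 6-joint arm with a two-finger parallel gripper is mounted at the origin on a cart in front of the work surface, level with it; the furniture and walls round the work are solid. World frame = base frame: x ahead of the robot, y to its left, z up, the work surface at z = 0. Lengths are in mm, angles in rad, forces in N, time in s.
With the tool pointing down it reaches from about 300 to 775 mm from the base axis. Payload 14.6 kg.
Tool frame: the origin (TCP) lies on the centre line of the jaws, within the pads' length; the fingertips stand 8 mm ahead of it and the grasp point (between the pads) lies 11 mm behind it; z points along the fingers, y is the line along which they close (so a half turn about z gives the same grasp; the last joint's range is limited). The gripper opens to 94 mm and grips with 3 to 60 N. Pads are 16 mm wide; open, the fingers measure 119 mm over their backs; the gripper's body (75 mm by 177 mm) begins 78 mm behind the grasp point.
Start: joints at [1.233, 0.3, 1.521, -0, 1.321, -0.067], TCP at [147.124, 529.947, 213.446] pointing down, gripper open.
Joint ranges: [-3.03, 3.03], [-0.79, 2.21], [0.23, 2.52], [-1.04, 4.18], [0, 3.07], [-2.55, 2.55]. Speed limits (rad/s): [2.22, 2.22, 2.57, 3.14, 3.14, 3.14].

### API

Orientations are given as [roll, pitch, yaw] about the fixed x, y, z axes, in that order (R = Rz(yaw) Ry(pitch) Rx(roll)).
In Python, from cell import manip gives the robot as it stands.
- The arm moves only by the tool jog_arm, never from a script. Its argument "rows" is one flat list of numbers, 7 for each row, row after row: the shift along the world's x, y, z in cm, then the turn, a rotation vector about the world's x, y, z in rad, then the closure, from 0 (fully open) to 1 (shut). In form: [dx, dy, dz, rx, ry, rz, fingers, dx, dy, dz, rx, ry, rz, fingers, ...]. A call has 1 to 20 rows; each row shifts and turns the commanded pose from where the row before left it; what a row does not reach is not made up. A row lasts 1/12 s, in which the tool goes at most 41.7 mm and 7.16 degrees, less where a joint would pass 70% of its speed; a pose out of reach is approached as far as the arm can. A call with a gripper value outside its range is refused whole. The fingers move at their own pace and stop on an object; "newtons" is the grip in N (left out, the last holds). Time passes only in rows, so rows that do not move let the fingers close. It gives the time, the measured TCP pose, the force, the opening and the grip force at its end, in the units of the state.
- manip.read_state(): the state, without advancing time (a new reading comes with each control period).
- manip.camera(name): name is "side" or "top"; returns (picture, depth): 400x640x3 uint8, blue, green, red; 400x640 float32, mm along the optical axis (not along the pixel's ray), 0 where there is no reading.
- manip.camera_model(name): a dict with "K" (3x3 intrinsics, pixels), "R" (3x3) and "t" (3): a world point X has camera coordinates R X + t. Camera axes: x right, y down, z forward; pixel columns grow to the right and rows downward; lengths in mm; the calibration is good to about 2 mm. A picture is of the moment at which its call begins. camera_model takes no time and is no camera call.
- manip.sign_off(): hands the job in; it is judged then, once.
The state is a dict: "clock": time; "joints": joint angles; "qd": joint speeds; "effort": joint torques, N m; "eef_pos": TCP position; "eef_rot": TCP orientation; "wrist_force": force on the tool from outside, world axes, zero at the start; "moment": the same for the moment, N m; "finger_gap": finger opening in mm; "finger_force": force on a finger pad.
Only numpy, scipy, OpenCV 4.12 (cv2) and the standard library are available. Lean on these libraries where they do the work, as an engineer would, in place of code of your own. Each camera call takes 0.05 s, during which the arm holds its last target. There are 200 camera calls.

### The job

Do the morning 2 ml cavity check of the tympanometer: swing its dust cover up until it stands open by itself, take the hand probe out of its desk stand and stand it nose down, fully home, in the middle test well (green ring), let go of it, and press the green start key all the way down. Then put the probe back in its stand, nose down and fully home. Leave the cover open for the other wells, and leave the tip jar, the phone and the note pad where they are.

Things in the scene. Friction and masses are not known exactly. Their poses are not given: they have to be found in the camera images.
- tymp_unit: Desktop tympanometer, fixed: grey housing between blue side cheeks (48 mm high), 169 deep (x) by 218 mm wide (y). Origin under its centre on the desk; x to its rear, y to its left, z up. Front deck at z = 30 mm (x -82 to 10) with screen and green start key; rear deck at z = 42 mm with three round wells at x = 42, y = -34 (white ring), 0 (green ring) and 34 mm (blue ring) under the dust cover.
- well_mid (a point): Centre of the mouth of the middle (green-ringed) test well, level with the rear deck; z up. Mouth 28 mm across, narrowing as a funnel below 6 mm depth from about 23 mm to 14 mm across at 18 mm depth, then a straight bore 14 mm across to the flat floor at 32 mm depth.
- well_mid_floor (a point): Centre of the flat floor of the middle test well, 32 mm below well_mid; z up. The probe is home when its tip stands on this floor.
- cover (a joint): Hinge angle of the clear dust cover with dark frame (56 deep, 124 wide, 12 mm thick, 60 g): 0 closed (may start slightly ajar), grows as the front edge swings up and back, stop at 1.85 rad. Friction hinge: it stays at any angle; about 0.5 N at the tab moves it. Open means beyond 1.45 rad.
- cover_hinge (a point): Point on the cover's hinge line at its middle, on the rear edge of the cover, 43 mm over the desk when the unit stands on it. Turns with the cover; its y axis is the hinge line (parallel to the unit's y).
- cover_tab (a point): Grip point on the dark pull tab at the cover's front edge; turns with the cover. Closed, it lies 74 mm in front of and 6 mm above the hinge line, 49 mm over the desk. Tab: 24 mm wide (y), 6 mm thick, sticks out 28 mm from the frame; this point is 18 mm from the frame, 10 mm from the tab's end. 16 mm of air under it to the front deck. Pinched across its width it can turn between the fingers.
- start_key (a joint): Travel of the green round start key: 0 released, 5 mm (0.005) fully down; spring, 1.5 N to start and 5 N fully down; returns by itself. Counts as pressed beyond 3.5 mm.
- key_top (a point): Centre of the top of the green start key (24 mm across), 38 mm over the desk and 8 mm over the front deck; z up.
- ear_probe: Loose black hand probe with a green tip, a round rod 143 mm long, 110 g. Body x runs along it towards the nose (down when it stands nose down). Its centre line passes 13.8 mm from the origin along body z. About 25 mm across over its upper part; the last 31 mm taper from 24 mm to the green tip, 12 mm across.
- probe_tip (a point): End of the green tip on the probe's centre line (x axis along the probe, out of the nose).
- probe_grip (a point): Point on the probe's centre line to grip, 101.5 mm from the tip and 41.5 mm from the back end; about 25 mm across here.
- probe_stand: Desk stand for the probe, fixed: black round foot 93 mm across and 12 mm high with a grey upright round holster to 85 mm height, 43 mm across at its flared top. Origin under its centre, z up.
- stand_mouth (a point): Centre of the holster's open top, 85 mm over the desk; inside about 36 mm across at the flare, 29 mm below it, then a taper to a 15 mm bore at the bottom.
- stand_floor (a point): Centre of the floor inside the holster, 14 mm over the desk, 71 mm below the mouth; the tip stands on it when the probe is home. The probe's back 72 mm then stick out.
- tip_jar: Small jar of foam ear tips with a white lid, 49 mm across, 57 mm high, loose; origin under its centre. Leave alone.
- phone: Black smartphone lying flat, 165 x 72 x 10 mm, loose; origin under its centre. Leave alone.
- note_pad: Yellow note pad, 78 x 78 x 11 mm, loose; origin under its centre. Leave alone.
There are look-alikes about, which are no part of the job. Of the things shaped like the ear_probe, the black one is meant.

How it is judged:
By the outcome, as a careful person would: the job done as asked, in the order asked, and still so for the second after the job is handed in, with the robot touching nothing.
It also fails if it takes over 72 s, if anything falls off the work surface, if the arm or the gripper's body presses on something with over 40 N, if the wrist force passes 120 N, or if a joint passes its speed limit or range.

## Working session

There is one attempt and no reset: what is moved stays moved. The work goes in short steps, Python scripts to look and compute and a tool call to move; the robot and the scene stay as the last step left them, time stands still between calls to the robot, and variables do not carry over. Pictures are saved under pics/ and viewed, at most 10 in all, crops included, and the job is handed in when it is done.

Besides the shell and the picture viewer there is one more tool, called after "Call:" by a JSON object that holds its "method" and its "body", one argument or row to a line. jog_arm: Moves the arm, as the interface text tells. Its arguments: {"type":"object","properties":{"rows":{"type":"array"},"newtons":{"type":"number"}},"required":["rows"]}

```bash
ls; mkdir -p pics; cat > h.py <<'E'
import numpy as np,cv2
from cell import manip
def snap(n,f):
    p,d=manip.camera(n); cv2.imwrite(f'pics/{f}.png',p); np.save(f'pics/{f}.npy',d); return p,d
def pt(n,d,u,v,r=1):
    m=manip.camera_model(n);K,R,t=[np.array(m[k],float) for k in('K','R','t')]
    w=d[v-r:v+r+1,u-r:u+r+1]; z=np.median(w[w>0])
    return R.T@(np.linalg.inv(K)@[u,v,1]*z-t)
def proj(n,X):
    m=manip.camera_model(n);K,R,t=[np.array(m[k],float) for k in('K','R','t')]
    c=K@(R@np.array(X,float)+t); return c[:2]/c[2]
E
python3 - <<'E'
from h import *
a,_=snap('top','t0');b,_=snap('side','s0')
for n in('top','side'):
    m=manip.camera_model(n);print(n,-np.array(m['R']).T@np.array(m['t']),np.array(m['R']).round(2).tolist(),m['K'][0])
print(manip.read_state())
E
```

```text
pics
top [ 301.53784741  -40.84176171 1626.43571918] [[0.02, -1.0, 0.01], [-0.99, -0.02, -0.1], [0.1, -0.01, -1.0]] [409.24032675   0.         315.45049932]
side [  223.81261518 -1070.42418629   635.58381251] [[0.98, -0.22, 0.02], [-0.08, -0.44, -0.89], [0.2, 0.87, -0.45]] [398.18185601   0.         321.55838222]
{'clock': 0.1, 'joints': array([ 1.23337372e+00,  3.00396142e-01,  1.52155011e+00,  3.41105699e-08,
        1.32069916e+00, -6.65807694e-02]), 'qd': array([ 0.00045348, -0.00105266, -0.0017093 ,  0.00109058,  0.00065866,
        0.00124849]), 'effort': array([ 2.63386770e-03, -5.32638574e+01, -3.53286481e+01,  7.10228132e-02,
        2.35117658e-02,  7.91402613e-06]), 'eef_pos': array([147.06137316, 529.72509991, 212.9405439 ]), 'eef_rot': array([-3.14054223e+00, -7.00746926e-05,  2.87075077e+00]), 'wrist_force': array([0.10538147, 0.18614447, 0.03973563]), 'moment': array([0.01157891, 0.03327396, 0.03508422]), 'finger_force': 0.0, 'finger_gap': 94.36286571540279}
```

View pics/t0.png

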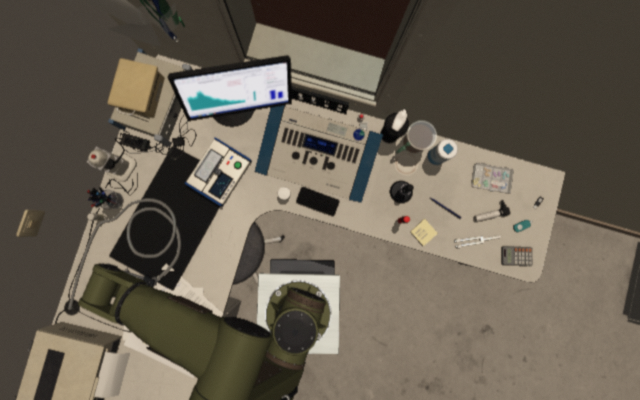

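View pics/s0.png

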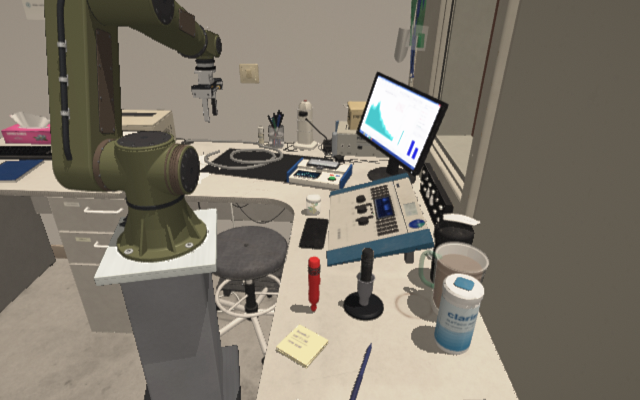

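The top view shows the tympanometer, grey with blue cheeks, at about (218,172). The black probe in its stand is at (401,191). The red look-alike is at (404,218), the jar at (284,194), the phone at (318,201) and the pad at (424,232). In the side view the black probe is at (366,275) and the red one at (314,285). The black one fits the description, so I'll confirm it in an enlarged crop.

```bash
python3 - <<'E'
from h import *
t=cv2.imread('pics/t0.png');s=cv2.imread('pics/s0.png')
f=lambda i,x,y,w,h,k:cv2.resize(i[y:y+h,x:x+w],None,fx=k,fy=k,interpolation=cv2.INTER_CUBIC)
A=f(t,175,130,90,75,4.44);B=f(t,370,165,90,75,4.44);C=f(s,280,145,90,75,4.44);D=f(s,325,245,90,75,4.44)
o=np.vstack([np.hstack([A,B]),np.hstack([C,D])])[:600,:800];print(o.shape,A.shape);cv2.imwrite('pics/c0.png',o)
d=np.load('pics/t0.npy')
for u,v in[(401,187),(401,191),(401,195),(404,197),(392,191),(239,165),(215,155),(200,185),(225,190),(230,180)]:print(u,v,pt('top',d,u,v).round(0))
d=np.load('pics/s0.npy')
for u,v in[(366,255),(366,270),(365,285),(333,179),(320,165)]:print(u,v,pt('side',d,u,v).round(0))
E
```

```text
(600, 800, 3) (333, 400, 3)
401 187 [ 496. -386.   64.]
401 191 [ 478. -382.   79.]
401 195 [ 470. -397.   13.]
404 197 [ 462. -409.   14.]
392 191 [ 485. -361.   12.]
239 165 [570. 245.  37.]
215 155 [604. 337.  54.]
200 185 [487. 392.  43.]
225 190 [471. 297.  31.]
230 180 [510. 279.  33.]
366 255 [ 478. -410.  150.]
366 270 [ 480. -411.  112.]
365 285 [ 478. -417.   76.]
333 179 [575. 244.  33.]
320 165 [546. 340.  54.]
```

View pics/c0.png

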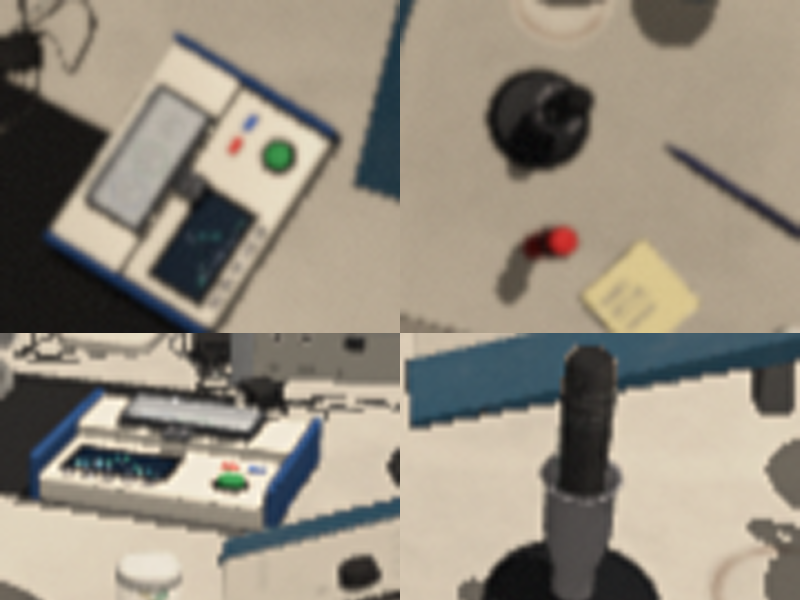

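The crop confirms it: the black probe stands upright in the grey holster, top crop foot centre (401.5,191.6). The red one stands loose at (404,218). The unit's key is at top (237.8,165.1) and the cover tab at about (217.8,170.5).

```bash
cat >> h.py <<'E'
def cloud(n,d):
    m=manip.camera_model(n);K,R,t=[np.array(m[k],float) for k in('K','R','t')]
    v,u=np.mgrid[:400,:640]; P=np.stack([u,v,np.ones_like(u)],-1)@np.linalg.inv(K).T*d[...,None]
    return np.where(d[...,None]>0,(P-t)@R,np.nan)
def ray(n,u,v,z):
    m=manip.camera_model(n);K,R,t=[np.array(m[k],float) for k in('K','R','t')]
    c=-R.T@t; r=R.T@np.linalg.inv(K)@[u,v,1]; return c+r*(z-c[2])/r[2]
def green(p,x0,x1,y0,y1):
    h=cv2.cvtColor(p,cv2.COLOR_BGR2HSV)[y0:y1,x0:x1]; m=cv2.inRange(h,(50,90,40),(85,255,255))
    n,l,s,c=cv2.connectedComponentsWithStats(m); return [(s[i,4],(c[i]+[x0,y0]).round(2)) for i in range(1,n) if s[i,4]>3]
E
cat > fit.py <<'E'
from h import *
from scipy.optimize import least_squares
for n,f in(('top','t0'),('side','s0')):
    d=np.load(f'pics/{f}.npy');p=cv2.imread(f'pics/{f}.png');C=cloud(n,d)
    X=C.reshape(-1,3)
    m=(X[:,2]>18)&(X[:,2]<80)&(abs(X[:,0]-555)<125)&(abs(X[:,1]-305)<125)
    print(n,m.sum(),cv2.minAreaRect(X[m,:2].astype(np.float32)))
    h=cv2.cvtColor(p,cv2.COLOR_BGR2HSV).reshape(-1,3)
    b=m&(h[:,0]>100)&(h[:,0]<125)&(h[:,1]>120)&(X[:,2]>40); 
    print('blue',b.sum(),cv2.minAreaRect(X[b,:2].astype(np.float32)))
    g=green(p,*((180,260,130,210) if n=='top' else (280,370,145,200)));print('key',[(a,c,ray(n,*c,38).round(1)) for a,c in g])
    for lo,hi in((95,120),(120,150),(20,60)):
        q=(X[:,2]>lo)&(X[:,2]<hi)&(np.hypot(X[:,0]-484,X[:,1]+399)<35);Q=X[q]
        if len(Q)<8: print(lo,len(Q));continue
        r=12.5 if lo>90 else 15
        s=least_squares(lambda c:np.hypot(Q[:,0]-c[0],Q[:,1]-c[1])-r,[484,-399],loss='soft_l1');print('cyl',lo,len(Q),s.x.round(1),abs(s.fun).mean().round(1))
    q=(abs(X[:,2]-12)<5)&(np.hypot(X[:,0]-484,X[:,1]+399)<60);print('foot',q.sum(),cv2.minEnclosingCircle(X[q,:2].astype(np.float32)))
    q=(np.hypot(X[:,0]-484,X[:,1]+399)<30);print('top z',np.nanmax(X[q,2]))
E
python3 fit.py
```

```text
top 2318 ((532.9080810546875, 310.6629333496094), (203.41073608398438, 217.75210571289062), 59.97662353515625)
blue 59 ((534.9520263671875, 319.1092529296875), (94.65604400634766, 229.9806365966797), 49.90009307861328)
key [(np.int32(29), array([237.28, 164.59]), array([571.3, 252.2,  38. ]))]
cyl 95 12 [ 484.3 -398.5] 0.3
cyl 120 17 [ 484.7 -398.7] 1.2
20 6
foot 241 ((482.8634948730469, -399.6029968261719), 56.412132263183594)
top z 163.1951076172377
side 1276 ((542.6043701171875, 322.3323669433594), (171.25601196289062, 216.6529083251953), 59.755104064941406)
blue 68 ((541.9024047851562, 321.13592529296875), (152.5019073486328, 216.0445556640625), 59.186920166015625)
key [(np.int32(16), array([331.5 , 178.12]), array([568.5, 242.5,  38. ]))]
cyl 95 104 [ 484.6 -400. ] 0.8
cyl 120 145 [ 484.4 -400.3] 0.8
cyl 20 144 [ 484.6 -400.6] 2.5
foot 671 ((483.08642578125, -402.6793212890625), 45.4438591003418)
top z 157.49985733366967
```

```bash
cat > fit2.py <<'E'
from h import *
from scipy.optimize import least_squares
px=lambda x,y:((x+.5)/4.44-.5+175,(y+.5)/4.44-.5+130)
O=[((178,35),(84.5,-109,48)),((340,138),(-84.5,-109,48)),((45,237),(84.5,109,48)),
((155,80),(70,-62,55)),((214,120),(14,-62,55)),((85,198),(70,62,55)),((142,234),(14,62,55)),((190,182),(-2,0,52))]
def W(s,q): c,n=np.cos(s[2]),np.sin(s[2]); return [s[0]+c*q[0]-n*q[1],s[1]+n*q[0]+c*q[1],q[2]]
f=lambda s:np.concatenate([proj('top',W(s,q))-px(*p) for p,q in O])
s=least_squares(f,[542,321,1.04],loss='soft_l1');print(s.x,s.fun.round(1))
s=s.x; print('tab',np.round(W(s,(-4,0,49)),1),'well',np.round(W(s,(42,0,42)),1))
for n,fn in(('top','t0'),('side','s0')):
    X=cloud(n,np.load(f'pics/{fn}.npy')).reshape(-1,3); c,t=np.cos(s[2]),np.sin(s[2])
    D=X[:,:2]-s[:2]; U=np.c_[D@[c,t],D@[-t,c],X[:,2]]
    for lo in range(-24,80,8):
        m=(U[:,0]>lo)&(U[:,0]<lo+8)&(abs(U[:,1])<(9 if lo<14 else 50))&(U[:,2]>0)&(U[:,2]<100)
        if m.sum(): print(n,lo,m.sum(),np.percentile(U[m,2],[10,50,90]).round(0))
E
python3 fit2.py
```

```text
[541.37861541 325.20846252   1.03230795] [ 0.4 -0.9  0.1 -1.3 -0.9  0.3  1.5  0.5  0.3 -0.9 -0.5  0.6 -1.3  0.2
  0.5  0.8]
tab [539.3 321.8  49. ] well [562.9 361.3  42. ]
top -24 7 [29. 32. 38.]
top -16 18 [27. 37. 56.]
top -8 10 [48. 51. 56.]
top 0 9 [51. 53. 57.]
top 8 12 [50. 52. 62.]
top 16 51 [51. 55. 59.]
top 24 52 [50. 54. 58.]
top 32 53 [51. 54. 58.]
top 40 50 [51. 54. 58.]
top 48 55 [50. 54. 58.]
top 56 57 [51. 55. 57.]
top 64 40 [51. 54. 59.]
top 72 34 [43. 47. 51.]
side -24 5 [29. 30. 43.]
side -16 12 [30. 48. 51.]
side -8 6 [41. 53. 53.]
side 0 10 [29. 33. 54.]
side 8 10 [29. 51. 56.]
side 16 36 [33. 42. 55.]
side 24 23 [52. 54. 55.]
side 32 18 [52. 54. 56.]
side 40 21 [52. 54. 55.]
side 48 15 [53. 54. 55.]
side 56 19 [52. 54. 55.]
side 64 6 [51. 52. 54.]
side 72 1 [51. 51. 51.]
```

Call:
{"method": "jog_arm", "body": {
  "rows": [2,-1.05,0,0,0,-0.092,0,2,-1.05,0,0,0,-0.092,0,2,-1.05,0,0,0,-0.092,0,2,-1.05,0,0,0,-0.092,0,2,-1.05,0,0,0,-0.092,0,2,-1.05,0,0,0,-0.092,0,2,-1.05,0,0,0,-0.092,0,2,-1.05,0,0,0,-0.092,0,2,-1.05,0,0,0,-0.092,0,2,-1.05,0,0,0,-0.092,0,2,-1.05,0,0,0,-0.092,0,2,-1.05,0,0,0,-0.092,0,2,-1.05,0,0,0,-0.092,0,2,-1.05,0,0,0,-0.092,0,2,-1.05,0,0,0,-0.092,0.4,2,-1.05,0,0,0,-0.092,0.4,2,-1.05,0,0,0,-0.092,0.4,2,-1.05,0,0,0,-0.092,0.4,2,-1.05,0,0,0,-0.092,0.4,1,-1.05,0,0,0,-0.092,0.4],
  "newtons": 10
}}

```text
clock: 1.77
eef_pos: [538.7, 319.0, 212.7]
eef_rot: [-3.141, 0.001, 1.025]
wrist_force: [0.2, -0.5, 0.6]
finger_gap: 58.5
finger_force: 0.0
```

Call:
{"method": "jog_arm", "body": {
  "rows": [0.08,0,-2.5,0,0,0,0.4,0,0.05,-2.5,0,0,0,0.4,0,0,-2.5,0,0,0,0.4,0,0,-2.5,0,0,0,0.4,0,0,-2.5,0,0,0,0.4,0,0,-1.5,0,0,0,0.4,0,0,-1.0,0,0,0,0.4,0,0,-1.0,0,0,0,0.4,0,0,-0.3,0,0,0,0.4,0,0,0,0,0,0,0.4]
}}

```text
clock: 2.6
eef_pos: [537.9, 320.4, 50.1]
eef_rot: [-3.141, 0.0, 1.031]
wrist_force: [0.1, 0.6, 0.0]
finger_gap: 56.4
finger_force: 0.0
```

```bash
python3 - <<'E'
from h import *
p,_=snap('side','s1');q,_=snap('top','t1')
A=cv2.resize(p[120:210,270:380],None,fx=5,fy=5,interpolation=cv2.INTER_CUBIC);cv2.imwrite('pics/c1.png',A)
print(manip.read_state()['wrist_force'])
E
```

```text
[-0.49496336 -0.12937387  0.45438947]
```

View pics/c1.png

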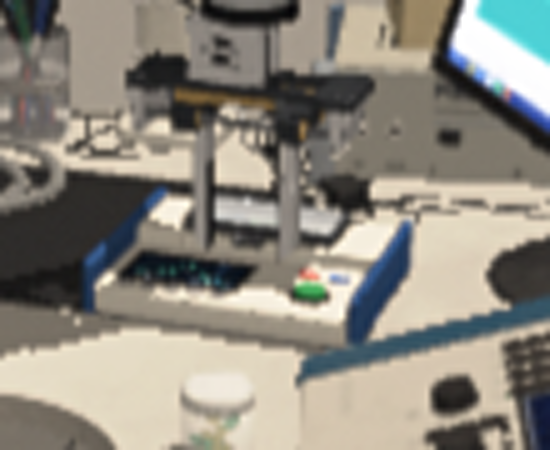

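The open fingers straddle the tab just in front of the cover frame (crop fingertips at about (200,245) and (290,255)). Closing now.

Call:
{"method": "jog_arm", "body": {
  "rows": [0,0,0,0,0,0,1,0,0,0,0,0,0,1,0,0,0,0,0,0,1,0,0,0,0,0,0,1,0,0,0,0,0,0,1,0,0,0,0,0,0,1,0,0,0,0,0,0,1,0,0,0,0,0,0,1],
  "newtons": 10
}}

```text
clock: 3.37
eef_pos: [539.3, 319.7, 50.9]
eef_rot: [3.139, -0.001, 1.03]
wrist_force: [6.8, -5.1, -0.5]
finger_gap: 23.9
finger_force: 10.0
```

```bash
python3 - <<'E'
import numpy as np
t=np.linspace(0,1.68,17);h=-74*np.cos(t)+6*np.sin(t);z=6*np.cos(t)+74*np.sin(t)
print(np.c_[np.diff(h)*.0512,np.diff(h)*.0859,np.diff(z)*.1].round(2).tolist())
E
```

```text
[[0.05, 0.09, 0.77], [0.09, 0.16, 0.76], [0.13, 0.23, 0.73], [0.17, 0.29, 0.7], [0.21, 0.35, 0.66], [0.24, 0.41, 0.62], [0.28, 0.46, 0.56], [0.3, 0.51, 0.5], [0.33, 0.55, 0.44], [0.35, 0.59, 0.37], [0.37, 0.62, 0.29], [0.38, 0.64, 0.22], [0.39, 0.66, 0.14], [0.4, 0.67, 0.06], [0.4, 0.67, -0.03], [0.4, 0.66, -0.11]]
```

Call:
{"method": "jog_arm", "body": {
  "rows": [0.15,0.03,0.77,0,0,0,1,0.09,0.16,0.76,0,0,0,1,0.13,0.23,0.73,0,0,0,1,0.17,0.29,0.7,0,0,0,1,0.21,0.35,0.66,0,0,0,1,0.24,0.41,0.62,0,0,0,1,0.28,0.46,0.56,0,0,0,1,0.3,0.51,0.5,0,0,0,1]
}}

```text
clock: 4.03
eef_pos: [554.1, 344.8, 104.4]
eef_rot: [3.141, -0.0, 1.031]
wrist_force: [4.7, -3.3, -2.5]
finger_gap: 23.7
finger_force: 10.0
```

Call:
{"method": "jog_arm", "body": {
  "rows": [0.38,0.52,0.44,0,0,0,1,0.35,0.59,0.37,0,0,0,1,0.37,0.62,0.29,0,0,0,1,0.38,0.64,0.22,0,0,0,1,0.39,0.66,0.14,0,0,0,1,0.4,0.67,0.06,0,0,0,1,0.4,0.67,-0.03,0,0,0,1,0.4,0.66,-0.11,0,0,0,1,0,0,0,0,0,0,1]
}}

```text
clock: 4.78
eef_pos: [585.0, 397.0, 118.7]
eef_rot: [3.141, -0.003, 1.032]
wrist_force: [0.6, 1.4, 8.0]
finger_gap: 23.5
finger_force: 10.0
```

```bash
python3 - <<'E'
from h import *
p,_=snap('side','s2')
A=cv2.resize(p[100:210,260:390],None,fx=5,fy=5,interpolation=cv2.INTER_CUBIC);cv2.imwrite('pics/c2.png',A)
E
```

```text
(no output)
```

View pics/c2.png

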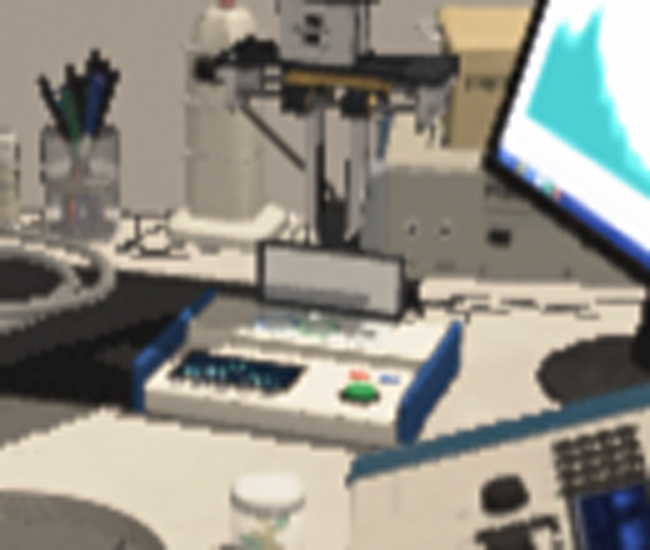

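The cover stands up past vertical in the gripper, crop (330,275). By the TCP arc it is at about 1.7 rad. Releasing and rising.

Call:
{"method": "jog_arm", "body": {
  "rows": [0,0,0,0,0,0,0.5,0,0,0,0,0,0,0.4,0,0,0,0,0,0,0.4,0,0,0,0,0,0,0.4,0,0,2,0,0,0,0.4,0,0,3,0,0,0,0.4,0,0,3,0,0,0,0.4,-0.5,-4,3,0,0,0,0.4,-0.5,-4,0,0,0,0,0.4,-0.5,-4,0,0,0,0,0.4,-0.5,-4,0,0,0,0,0.4,-0.5,-4,0,0,0,0,0.4,-0.5,-4,0,0,0,0,0.4,-0.5,-4,0,0,0,0,0.4,-0.5,-4,0,0,0,0,0.4]
}}

```text
clock: 6.08
eef_pos: [544.5, 80.2, 222.3]
eef_rot: [3.141, -0.0, 1.031]
wrist_force: [0.8, 0.0, 0.5]
finger_gap: 56.4
finger_force: 0.0
```

```bash
cat > ring.py <<'E'
from h import *
p,d=snap('top','t3');q,e=snap('side','s3')
print(green(p,180,262,130,210),green(q,270,380,130,200))
for g in green(p,180,262,130,210): print('top',ray('top',*g[1],38 if g[1][0]>230 else 42).round(1))
for g in green(q,270,380,130,200): print('side',g[0],ray('side',*g[1],38 if g[1][1]>174 else 42).round(1))
f=lambda i,x,y:cv2.resize(i[y:y+60,x:x+80],None,fx=5,fy=5,interpolation=cv2.INTER_CUBIC)
cv2.imwrite('pics/c3.png',np.hstack([f(p,185,140),f(q,290,140)]))
X=cloud('side',e).reshape(-1,3);s=(541.5,323,1.033);c,t=np.cos(s[2]),np.sin(s[2]);D=X[:,:2]-s[:2];U=np.c_[D@[c,t],D@[-t,c],X[:,2]]
for z in range(45,135,10):
    m=(abs(U[:,2]-z)<5)&(abs(U[:,1])<(60 if z<100 else 12))&(abs(U[:,0]-75)<40)
    print(z,m.sum(),np.median(U[m,0]) if m.any() else '')
d0=np.load('pics/s0.npy');X=np.vstack([cloud('side',d0).reshape(-1,3),cloud('top',np.load('pics/t0.npy')).reshape(-1,3)])
r=X[(np.hypot(X[:,0]-484,X[:,1]+399)<170)&(X[:,2]>130)&(np.hypot(X[:,0]-484,X[:,1]+399)>25)];print(len(r),r[::max(1,len(r)//15)].round(0).tolist())
r=X[(np.hypot(X[:,0]-380,X[:,1]+410)<60)&(X[:,2]>40)];print('red',np.median(r,0),r[:,2].max())
E
python3 ring.py
```

```text
[(np.int32(29), array([237.28, 164.59]))] [(np.int32(15), array([331.67, 178.07]))]
top [571.3 252.2  38. ]
side 15 [569.2 242.8  38. ]
45 134 68.79489038760354
55 69 78.55723099122629
65 60 80.34998595110281
75 72 79.79211243062923
85 68 80.07050528717076
95 62 74.78899131069716
105 10 74.55491701362337
115 6 76.30479346290093
125 2 73.17550801704895
521 [[650.0, -401.0, 145.0], [650.0, -421.0, 145.0], [634.0, -433.0, 145.0], [639.0, -441.0, 144.0], [374.0, -392.0, 142.0], [631.0, -452.0, 145.0], [360.0, -396.0, 139.0], [379.0, -397.0, 135.0], [358.0, -395.0, 131.0], [633.0, -469.0, 142.0], [606.0, -511.0, 145.0], [646.0, -426.0, 148.0], [641.0, -450.0, 142.0], [633.0, -464.0, 145.0], [595.0, -525.0, 136.0], [362.0, -379.0, 144.0]]
red [ 366.83310644 -399.36710622  104.7645518 ] 149.3860582024514
```

View pics/c3.png

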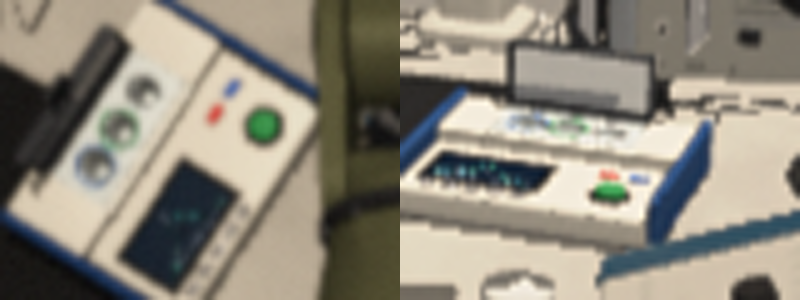

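Top crop: cover open, rings green at (119,128), white at (145,92), blue at (96,165), key at (263,126). Side crop: green ring at about (570,126). Nothing near the stand is taller than 150 mm, so the gripper needs no turn.

```bash
python3 - <<'E'
from h import *
for n,(x0,y0),L in(('top',(185,140),[(119,128),(145,92),(96,165)]),('side',(290,140),[(170,126),(208,132),(131,121)])):
    for x,y in L: print(n,ray(n,x0+(x+.5)/5-.5,y0+(y+.5)/5-.5,42).round(1))
# calibration check against the stand/probe: known TCP? fingertip positions in c0 none
E
```

```text
top [565.3 363.8  42. ]
top [594.4 345.   42. ]
top [535.7 380.3  42. ]
side [567.  367.1  42. ]
side [593.8 349.3  42. ]
side [538.7 383.1  42. ]
```

Call:
{"method": "jog_arm", "body": {
  "rows": [-0.5,-4,0,0,0,0,0.3,-0.5,-4,0,0,0,0,0.3,-0.5,-4,0,0,0,0,0.3,-0.5,-4,0,0,0,0,0.3,-0.5,-4,0,0,0,0,0.3,-0.5,-4,0,0,0,0,0.3,-0.5,-4,0,0,0,0,0.3,-0.5,-4,0,0,0,0,0.3,-0.5,-4,0,0,0,0,0.3,-0.5,-4,0,0,0,0,0.3,-0.5,-4,0,0,0,0,0.3,-0.5,-4,0,0,0,0,0.3,0,0,0,0,0,0,0.3]
}}

```text
clock: 7.27
eef_pos: [483.6, -403.2, 221.1]
eef_rot: [-3.141, 0.001, 1.026]
wrist_force: [-0.3, -0.2, -0.1]
finger_gap: 65.6
finger_force: 0.0
```

Call:
{"method": "jog_arm", "body": {
  "rows": [0.08,0.35,-2,0,0,0,0.4,0,0,-2.5,0,0,0,0.4,0,0,-2.5,0,0,0,0.4,0,0,-2.2,0,0,0,0.4,0,0,-1.5,0,0,0,0.4,0,0,-1,0,0,0,0.4,0,0,0,0,0,0,0.4,0,0,0,0,0,0,0.4]
}}

```text
clock: 7.93
eef_pos: [486.4, -394.3, 105.5]
eef_rot: [3.142, -0.0, 1.031]
wrist_force: [-0.5, 0.8, 0.3]
finger_gap: 56.6
finger_force: 0.0
```

Call:
{"method": "jog_arm", "body": {
  "rows": [-0.1,-0.25,-0.1,0,0,0,0.4,-0.1,-0.25,0,0,0,0,0.4,0,0,0,0,0,0,0.4,0,0,0,0,0,0,0.4]
}}

```text
clock: 8.27
eef_pos: [484.0, -399.9, 104.7]
eef_rot: [3.141, 0.0, 1.03]
wrist_force: [0.3, 0.1, 0.1]
finger_gap: 56.2
finger_force: 0.0
```

```bash
python3 - <<'E'
from h import *
p,_=snap('side','s4');q,_=snap('top','t4')
f=lambda i,x,y:cv2.resize(i[y:y+100,x:x+80],None,fx=5,fy=5,interpolation=cv2.INTER_CUBIC)
cv2.imwrite('pics/c4.png',np.hstack([f(p,325,210),f(q,360,140)]))
print(manip.read_state()['eef_pos'])
E
```

```text
[ 484.01539187 -399.62562692  104.45500399]
```

View pics/c4.png

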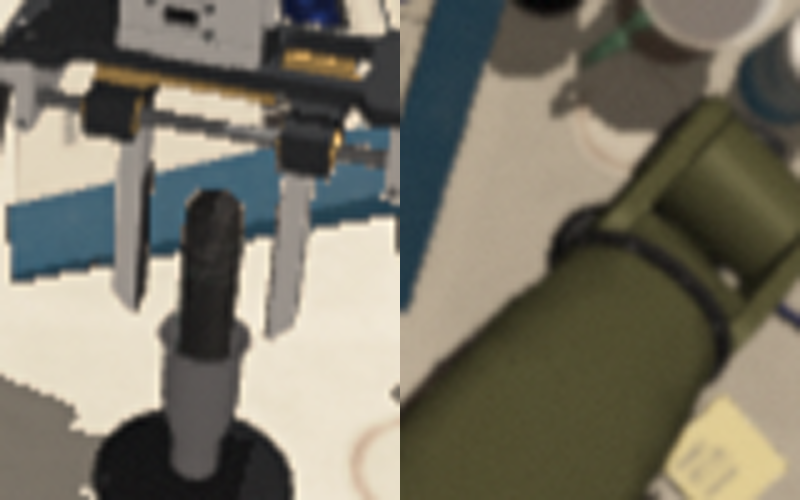

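The fingers straddle the black probe, side crop rod at (212,270) and fingertips at (135,300) and (280,330). Closing.

Call:
{"method": "jog_arm", "body": {
  "rows": [0,0,0,0,0,0,1,0,0,0,0,0,0,1,0,0,0,0,0,0,1,0,0,0,0,0,0,1,0,0,0,0,0,0,1,0,0,0,0,0,0,1,0,0,0,0,0,0,1],
  "newtons": 25
}}

```text
clock: 8.95
eef_pos: [483.9, -399.5, 104.1]
eef_rot: [-3.141, 0.0, 1.031]
wrist_force: [0.2, -0.1, 1.0]
finger_gap: 24.3
finger_force: 25.0
```

Call:
{"method": "jog_arm", "body": {
  "rows": [0,0,0.7,0,0,0,1,0,0,1.3,0,0,0,1,0,0,2,0,0,0,1,0,0,2.5,0,0,0,1,0,0,2.5,0,0,0,1,0,0,2,0,0,0,1,0,0,1.8,0,0,0,1,0,0,1.2,0,0,0,1,0,0,0.6,0,0,0,1,0.05,0.5,0,0,0,0,1,0.1,1.0,0,0,0,0,1,0.2,2.0,0,0,0,0,1,0.3,3.0,0,0,0,0,1,0.4,3.5,0,0,0,0,1,0.4,3.5,0,0,0,0,1,0.4,3.5,0,0,0,0,1,0.4,3.5,0,0,0,0,1,0.4,3.5,0,0,0,0,1,0.4,3.5,0,0,0,0,1,0.4,3.5,0,0,0,0,1]
}}

```text
clock: 10.62
eef_pos: [517.6, -87.0, 249.0]
eef_rot: [-3.14, 0.0, 1.031]
wrist_force: [1.5, -0.2, -1.0]
finger_gap: 24.5
finger_force: 25.0
```

Call:
{"method": "jog_arm", "body": {
  "rows": [0.4,3.5,0,0,0,0,1,0.4,3.5,0,0,0,0,1,0.4,3.5,0,0,0,0,1,0.4,3.5,0,0,0,0,1,0.4,3.5,0,0,0,0,1,0.4,3.5,0,0,0,0,1,0.4,3.5,0,0,0,0,1,0.4,3.5,0,0,0,0,1,0.4,3.5,0,0,0,0,1,0.4,3.5,0,0,0,0,1,0.3,3,0,0,0,0,1,0.2,2,0,0,0,0,1,0.1,1,0,0,0,0,1,0,0,0,0,0,0,1,0,0,0,0,0,0,1]
}}

```text
clock: 11.87
eef_pos: [564.0, 320.1, 249.3]
eef_rot: [-3.141, 0.001, 1.031]
wrist_force: [0.3, -0.4, -1.9]
finger_gap: 24.5
finger_force: 25.0
```

Call:
{"method": "jog_arm", "body": {
  "rows": [0,1,0,0,0,0,1,0.05,2,0,0,0,0,1,0.05,1,0,0,0,0,1,0,0.3,-1,0,0,0,1,0,0,-2,0,0,0,1,0,0,-2,0,0,0,1,0,0,-2,0,0,0,1,0,0,-2,0,0,0,1,0,0,-1,0,0,0,1,0,0,-0.5,0,0,0,1,0,0,0,0,0,0,1,0,0,0,0,0,0,1]
}}

```text
clock: 12.87
eef_pos: [565.8, 363.4, 146.0]
eef_rot: [3.141, -0.001, 1.031]
wrist_force: [0.1, -0.3, -1.0]
finger_gap: 24.3
finger_force: 25.0
```

```bash
python3 - <<'E'
from h import *
p,e=snap('side','s5')
cv2.imwrite('pics/c5.png',cv2.resize(p[110:200,285:365],None,fx=6,fy=6,interpolation=cv2.INTER_CUBIC))
s=manip.read_state();print(s['eef_pos'],s['eef_rot'])
x,y,z=s['eef_pos']
# where the tip should appear, and rod centre in the side cloud vs TCP
print('tip px',proj('side',(x,y,z-90)),'well px',proj('side',(565,363,42)))
X=cloud('side',e).reshape(-1,3);q=(X[:,2]>85)&(X[:,2]<125)&(np.hypot(X[:,0]-x,X[:,1]-y)<22);Q=X[q]
from scipy.optimize import least_squares
print(len(Q),least_squares(lambda c:np.hypot(Q[:,0]-c[0],Q[:,1]-c[1])-12.5,[x,y],loss='soft_l1').x)
E
```

```text
[565.91627044 363.57332846 146.38340416] [ 3.14070594e+00 -1.53512985e-03  1.03069523e+00]
tip px [323.59539493 161.76428011] well px [323.33468073 165.21374143]
58 [566.15843044 364.22752566]
```

View pics/c5.png

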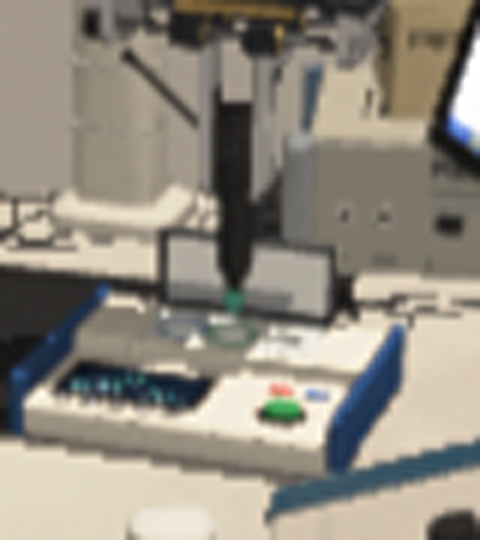

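The tip at crop (234,308) hangs over the green ring at (230,331), in line with the prediction. Lowering.

Call:
{"method": "jog_arm", "body": {
  "rows": [-0.05,0,-0.8,0,0,0,1,0,0,-0.8,0,0,0,1,0,0,-0.6,0,0,0,1,0,0,-0.5,0,0,0,1,0,0,-0.4,0,0,0,1,0,0,0,0,0,0,1]
}}

```text
clock: 13.42
eef_pos: [564.7, 363.3, 112.9]
eef_rot: [-3.141, 0.001, 1.031]
wrist_force: [-1.3, -0.1, -1.9]
finger_gap: 24.5
finger_force: 25.0
```

Call:
{"method": "jog_arm", "body": {
  "rows": [0,0,-0.4,0,0,0,1,0,0,-0.4,0,0,0,1,0,0,-0.3,0,0,0,1,0,0,-0.1,0,0,0,1,0,0,0,0,0,0,1,0,0,0,0,0,0,1]
}}

```text
clock: 13.92
eef_pos: [565.0, 363.5, 102.2]
eef_rot: [3.142, -0.0, 1.031]
wrist_force: [0.7, -0.3, -1.2]
finger_gap: 24.5
finger_force: 25.0
```

Call:
{"method": "jog_arm", "body": {
  "rows": [0,0,-0.15,0,0,0,1,0,0,-0.15,0,0,0,1,0,0,0,0,0,0,1,0,0,0,0,0,0,1]
}}

```text
clock: 14.25
eef_pos: [565.3, 363.6, 100.1]
eef_rot: [3.141, -0.001, 1.031]
wrist_force: [-1.2, -0.7, 4.8]
finger_gap: 24.1
finger_force: 25.0
```

The floor contact came at the expected height. Letting go and rising clear.

Call:
{"method": "jog_arm", "body": {
  "rows": [0,0,0,0,0,0,0.6,0,0,0,0,0,0,0.4,0,0,0,0,0,0,0.4,0,0,0,0,0,0,0.4,0,0,1,0,0,0,0.4,0,0,2,0,0,0,0.4,0,0,2.5,0,0,0,0.4,0,0,2.5,0,0,0,0.4,0,0,2,0,0,0,0.4,0.05,-2,0,0,0,0,0.4,0.1,-3,0,0,0,0,0.7,0.2,-3,0,0,0,0,1,0.2,-2,0,0,0,0,1,0.05,-1.2,0,0,0,0,1,0,0,-1,0,0,0,1,0,0,0,0,0,0,1,0,0,0,0,0,0,1]
}}

```text
clock: 15.67
eef_pos: [570.6, 252.4, 188.3]
eef_rot: [-3.141, 0.001, 1.032]
wrist_force: [1.1, -0.7, -0.2]
finger_gap: 13.3
finger_force: 0.0
```

```bash
python3 - <<'E'
from h import *
p,e=snap('side','s6')
cv2.imwrite('pics/c6.png',cv2.resize(p[110:200,285:365],None,fx=6,fy=6,interpolation=cv2.INTER_CUBIC))
s=manip.read_state();print(s['eef_pos'],s['finger_gap'])
X=cloud('side',e).reshape(-1,3)
for lo,hi in((60,100),(100,150)):
    q=(X[:,2]>lo)&(X[:,2]<hi)&(np.hypot(X[:,0]-565,X[:,1]-363)<22);Q=X[q]
    from scipy.optimize import least_squares
    print(len(Q),least_squares(lambda c:np.hypot(Q[:,0]-c[0],Q[:,1]-c[1])-12.5,[565,363],loss='soft_l1').x)
q=np.hypot(X[:,0]-562,X[:,1]-355)<25;print('top z',np.nanpercentile(X[q,2],[95,98,100]),proj('side',(565,363,153)))
E
```

```text
[570.65910519 252.63207237 188.68162061] 9.455653458050143
56 [563.50101844 362.80594574]
75 [564.61257684 362.36239422]
top z [150.52474233 152.09761277 152.66376197] [323.87255223 138.37285944]
```

View pics/c6.png

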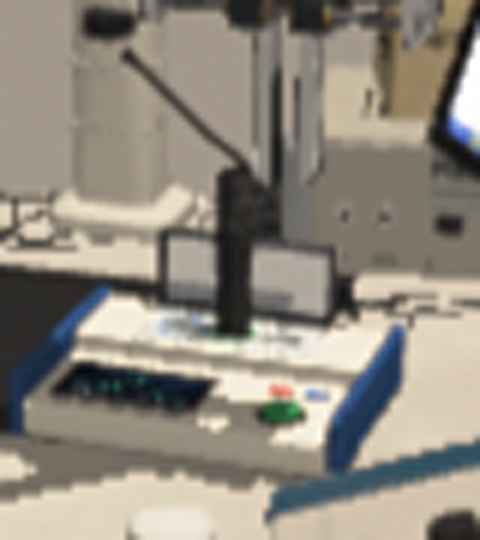

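The probe stands upright in the green-ringed well, crop (234,250), with its top at 152.7 mm, so it is home. Now the key, at crop (281,411).

Call:
{"method": "jog_arm", "body": {
  "rows": [0,-0.1,-1,0,0,0,1,0,0,-2,0,0,0,1,0,0,-2.5,0,0,0,1,0,0,-2.5,0,0,0,1,0,0,-2.5,0,0,0,1,0,0,-2,0,0,0,1,0,0,-1,0,0,0,1,0,0,-0.3,0,0,0,1,0,0,-0.2,0,0,0,1,0,0,-0.2,0,0,0,1,0,0,0,0,0,0,1,0,0,0,0,0,0,1]
}}

```text
clock: 16.72
eef_pos: [571.4, 250.7, 48.0]
eef_rot: [3.141, -0.001, 1.031]
wrist_force: [0.5, -0.1, 0.2]
finger_gap: 0.3
finger_force: 0.0
```

Call:
{"method": "jog_arm", "body": {
  "rows": [0,0,-0.2,0,0,0,1,0,0,-0.2,0,0,0,1,0,0,-0.2,0,0,0,1,0,0,-0.1,0,0,0,1,0,0,0,0,0,0,1,0,0,0,0,0,0,1]
}}

```text
clock: 17.22
eef_pos: [571.5, 250.7, 41.2]
eef_rot: [3.14, -0.001, 1.031]
wrist_force: [-0.7, -1.5, 10.2]
finger_gap: 0.6
finger_force: 5.0
```

The key bottomed: 10 N at tip height 33 mm. Lifting off and going back for the probe.

Call:
{"method": "jog_arm", "body": {
  "rows": [0,0,0,0,0,0,1,0,0,1,0,0,0,1,0,0,2,0,0,0,1,0,0,3,0,0,0,0.8,0,0,3,0,0,0,0.4,0,0,3,0,0,0,0.4,0,0,2,0,0,0,0.4,0,0,1,0,0,0,0.4,-0.1,1,0,0,0,0,0.4,-0.1,2,0,0,0,0,0.4,-0.1,3,0,0,0,0,0.4,-0.1,3,0,0,0,0,0.4,-0.1,1.5,0,0,0,0,0.4,-0.1,0.8,0,0,0,0,0.4,0,0,0,0,0,0,0.4,0,0,0,0,0,0,0.4,0,0,0,0,0,0,0.4]
}}

```text
clock: 18.63
eef_pos: [565.1, 362.5, 189.6]
eef_rot: [-3.141, 0.001, 1.03]
wrist_force: [-0.2, 0.3, -0.6]
finger_gap: 56.4
finger_force: 0.0
```

Call:
{"method": "jog_arm", "body": {
  "rows": [0,0.08,-1,0,0,0,0.4,0,0,-2,0,0,0,0.4,0,0,-2,0,0,0,0.4,0,0,-2,0,0,0,0.4,0,0,-1.2,0,0,0,0.4,0,0,-0.6,0,0,0,0.4,0,0,0,0,0,0,0.4,0,0,0,0,0,0,0.4,0,0,0,0,0,0,1,0,0,0,0,0,0,1,0,0,0,0,0,0,1,0,0,0,0,0,0,1,0,0,0,0,0,0,1,0,0,0,0,0,0,1],
  "newtons": 25
}}

```text
clock: 19.8
eef_pos: [565.1, 364.3, 102.4]
eef_rot: [3.141, -0.0, 1.031]
wrist_force: [-0.8, -0.2, 1.0]
finger_gap: 24.5
finger_force: 25.0
```

Call:
{"method": "jog_arm", "body": {
  "rows": [0,0,0.6,0,0,0,1,0,0,1.2,0,0,0,1,0,0,2,0,0,0,1,0,0,2.5,0,0,0,1,0,0,2.5,0,0,0,1,0,0,2.5,0,0,0,1,0,0,2,0,0,0,1,0,0,1,0,0,0,1,0,0,0.5,0,0,0,1,-0.1,-0.5,0,0,0,0,1,-0.1,-1,0,0,0,0,1,-0.2,-2,0,0,0,0,1,-0.3,-3,0,0,0,0,1,-0.4,-3.5,0,0,0,0,1,-0.4,-3.5,0,0,0,0,1,-0.4,-3.5,0,0,0,0,1,-0.4,-3.5,0,0,0,0,1,-0.4,-3.5,0,0,0,0,1,-0.4,-3.5,0,0,0,0,1,-0.4,-3.5,0,0,0,0,1]
}}

```text
clock: 21.47
eef_pos: [528.5, 52.0, 248.8]
eef_rot: [-3.14, 0.001, 1.031]
wrist_force: [2.0, -0.0, -1.5]
finger_gap: 24.4
finger_force: 25.0
```

Call:
{"method": "jog_arm", "body": {
  "rows": [-0.4,-3.5,0,0,0,0,1,-0.4,-3.5,0,0,0,0,1,-0.4,-3.5,0,0,0,0,1,-0.4,-3.5,0,0,0,0,1,-0.4,-3.5,0,0,0,0,1,-0.4,-3.5,0,0,0,0,1,-0.4,-3.5,0,0,0,0,1,-0.4,-3.5,0,0,0,0,1,-0.4,-3.5,0,0,0,0,1,-0.4,-3.0,0,0,0,0,1,-0.4,-3,0,0,0,0,1,-0.2,-2,0,0,0,0,1,-0.1,-1.5,0,0,0,0,1,0,-1,0,0,0,0,1,0,0,0,0,0,0,1,0,0,0,0,0,0,1]
}}

```text
clock: 22.8
eef_pos: [482.5, -365.4, 249.3]
eef_rot: [-3.14, -0.0, 1.03]
wrist_force: [0.1, 0.5, -0.8]
finger_gap: 24.2
finger_force: 25.0
```

Call:
{"method": "jog_arm", "body": {
  "rows": [0.05,-0.8,0,0,0,0,1,0.05,-1.2,0,0,0,0,1,0.05,-1.0,0,0,0,0,1,0,-0.4,-0.5,0,0,0,1,0,0,-1.5,0,0,0,1,0,0,-2,0,0,0,1,0,0,-1.2,0,0,0,1,0,0,-0.6,0,0,0,1,0,0,0,0,0,0,1,0,0,0,0,0,0,1]
}}

```text
clock: 23.63
eef_pos: [484.7, -399.8, 192.6]
eef_rot: [3.141, 0.0, 1.031]
wrist_force: [-0.9, -0.4, -0.5]
finger_gap: 24.2
finger_force: 25.0
```

Call:
{"method": "jog_arm", "body": {
  "rows": [-0.05,0,-0.8,0,0,0,1,0,0,-1,0,0,0,1,0,0,-1,0,0,0,1,0,0,-1,0,0,0,1,0,0,-1,0,0,0,1,0,0,-1,0,0,0,1,0,0,-0.8,0,0,0,1,0,0,-0.6,0,0,0,1,0,0,-0.4,0,0,0,1,0,0,0,0,0,0,1,0,0,0,0,0,0,1]
}}

```text
clock: 24.55
eef_pos: [484.1, -399.8, 116.3]
eef_rot: [3.141, 0.0, 1.031]
wrist_force: [-1.2, 1.4, -1.0]
finger_gap: 24.4
finger_force: 25.0
```

Call:
{"method": "jog_arm", "body": {
  "rows": [0,0,-0.4,0,0,0,1,0,0,-0.4,0,0,0,1,0,0,-0.2,0,0,0,1,0,0,-0.1,0,0,0,1,0,0,0,0,0,0,1,0,0,0,0,0,0,1]
}}

```text
clock: 25.05
eef_pos: [484.2, -399.9, 106.3]
eef_rot: [3.141, 0.0, 1.031]
wrist_force: [-3.4, 1.5, 8.7]
finger_gap: 24.1
finger_force: 25.0
```

Floor contact at the expected 106.3 mm. Releasing, retreating and checking.

Call:
{"method": "jog_arm", "body": {
  "rows": [0,0,0,0,0,0,0.6,0,0,0,0,0,0,0.4,0,0,0,0,0,0,0.4,0,0,0,0,0,0,0.4,0,0,1,0,0,0,0.4,0,0,2,0,0,0,0.4,0,0,2.5,0,0,0,0.4,0,0,2.5,0,0,0,0.4,0,0,2.5,0,0,0,0.4,0,2,1,0,0,0,0.4,0,4,0,0,0,0,0.4,0,4,0,0,0,0,0.4,0,4,0,0,0,0,0.4,0,3,0,0,0,0,0.4,0,2,0,0,0,0,0.4,0,0,0,0,0,0,0.4]
}}

```text
clock: 26.38
eef_pos: [484.2, -206.7, 221.3]
eef_rot: [3.141, -0.001, 1.034]
wrist_force: [0.1, 0.2, -0.1]
finger_gap: 56.4
finger_force: 0.0
```

```bash
python3 - <<'E'
from h import *
p,e=snap('side','s7');a=cv2.imread('pics/s0.png')
cv2.imwrite('pics/c7.png',cv2.resize(p[120:370,260:430],None,fx=2.4,fy=2.4,interpolation=cv2.INTER_CUBIC))
X=cloud('side',e).reshape(-1,3);q=np.hypot(X[:,0]-484,X[:,1]+405)<22;print('top z',np.nanpercentile(X[q,2],[98,100]))
d=cv2.absdiff(p,a).max(2)
for n,(x0,x1,y0,y1) in dict(jar=(303,323,192,218),phone=(298,330,217,250),pad=(275,330,325,365),red=(305,323,255,314),probe=(343,385,246,320)).items(): print(n,d[y0:y1,x0:x1].mean().round(1))
E
```

```text
top z [156.12012427 157.98644959]
jar 13.6
phone 9.6
pad 14.0
red 17.9
probe 9.7
```

View pics/c7.png

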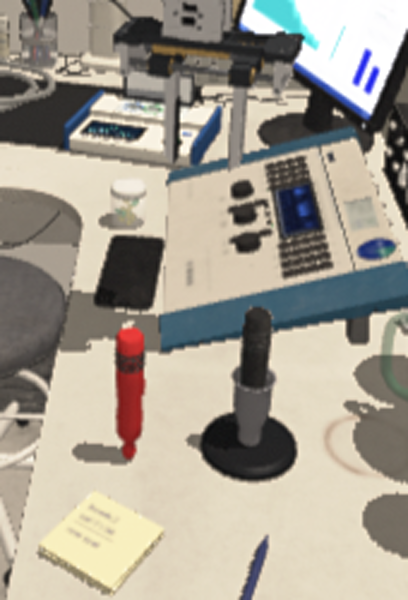

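The probe is back upright in its stand, crop (252,370), with its top at 158 mm, the same as at the start. Jar (128,200), phone (130,270), pad (100,540) and the red probe look unmoved. One last numeric check of the cover, then I hand in.

```bash
python3 - <<'E'
from h import *
X=cloud('top',manip.camera('top')[1]).reshape(-1,3);c,t=.512,.859;D=X[:,:2]-[543.5,327];U=np.c_[D@[c,t],D@[-t,c],X[:,2]]
m=(abs(U[:,1])<60)&(U[:,0]>0)&(U[:,0]<60);print('over wells z',np.nanpercentile(U[m,2],[10,50,95]))
m=(abs(U[:,1])<60)&(U[:,0]>60)&(U[:,0]<110)&(U[:,2]>85)&(U[:,2]<140);print('cover top',m.sum(),np.median(U[m],0))
if m.sum()>15: print(manip.sign_off())
E
```

```text
over wells z [25.39264008 38.55630828 47.15132061]
cover top 116 [73.28672144 -1.17104444 99.61757509]
the job is handed in; nothing more can be done
None
```

The 2 ml cavity check is done and handed in at about 26 s: the cover is open, the probe stood home in the green-ringed well, the start key was pressed to its stop, and the probe is back home in its stand.

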